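# Lock the spare filter cartridge into the filling bench's open bayonet mount

## Task

Fit the loose winged filter cartridge into the empty bayonet mount: pick it up by its wing, enter its two lugs through the two slots in the mount's rim, push it down against the spring, turn it a quarter turn clockwise (seen from above) so that it locks upright, and let go. Leave the taller, round-knobbed filter standing where it is.

Things in the scene. Friction and masses are not known exactly. Their poses are not given: they have to be found in the camera images.
- cartridge_center (a point): Loose cartridge standing upright, 106 mm tall, 0.17 kg; point at its centre, 53 mm up, z up. White body 66 mm across, 26 to 70 mm up; on top a flat upright wing, 12 mm thick, 54 mm long, 70 to 106 mm up, along the x axis. Under the body a grey foot 38 mm across with two lugs, also along x (64 mm over the tips, 12 mm wide, 4 to 12 mm up). A half turn changes nothing.
- mount_rim (a point): Empty mount: aluminium cup 84 mm across, fixed; point on its axis at the rim, 62 mm above the table, z up. Two slots in the rim along its x axis (sectors of some 60 degrees, out to 36 mm), two ledges 8 mm thick between them (opening 48 mm), pipe stubs along y. Lugs enter with cartridge x along mount x, either way round, 4 mm and 12 degrees to spare. The other mount is full: leave it.
- locked_center (a point): Where the cartridge's centre is once locked: 33 mm over the rim, wing along mount y (over the stubs). Going in, the foot meets the spring seat (3 N) with the centre 4 mm above this point; the body meets the rim, a hard stop, 6 mm below it (6 N). From there to 4 mm higher it turns clockwise to a stop 90 degrees on, not the other way; let go, the spring lifts it to this point.
- plain_filter_center (a point): The filter to leave alone: loose, white, 72 mm across and 122 mm tall, round knob on top, no wing and no lugs; point at its centre, 61 mm above its underside.
There are look-alikes about, which are no part of the job. What is shaped like the part that bears mount_rim but green is not meant.

How it is judged (in metres and radians):
At the end, for the whole second after the job is handed in: The winged cartridge is locked in the empty mount: its axis within 12 mm of the mount's, its centre point 20 to 38 mm above the mount's rim, its wing within 25 degrees of the mount's y axis (across the slots), upright within 10 degrees, at rest and released (horizontal distance between cartridge_center and mount_rim below 0.012 m and z of cartridge_center in the frame of mount_rim between 0.02 and 0.038 m and angle between the x axis of cartridge_center and the y axis of mount_rim, either way round below 0.44 rad and angle between cartridge_center's own z axis and vertical below 0.17 rad and linear speed of cartridge below 0.02 m/s and contact force between the fingers and cartridge below 0.2 N); the robot touches nothing.
It fails at once if the round-knobbed filter is moved more than 40 mm (distance of plain_filter_center from where it was at the start of the episode above 0.04 m).
It also fails if it takes over 45 s, if anything falls off the work surface, if the arm or the gripper's body presses on something with over 40 N, if the wrist force passes 120 N, or if a joint passes its speed limit or range.

## Robot

A 7-joint arm with a two-finger parallel gripper is mounted at the origin on the work surface. World frame = base frame: x ahead of the robot, y to its left, z up, the work surface at z = 0. Lengths are in mm, angles in rad, forces in N, time in s.
With the tool pointing down it reaches from about 400 to 875 mm from the base axis. Payload 4.4 kg.
Tool frame: the origin (TCP) lies at the very end of the fingers, on their centre line; the grasp point (between the pads) lies 19 mm behind it (ctrl.grasp_offset is the distance from the TCP to the grasp point, in mm); z points along the fingers, y is the line along which they close (so a half turn about z gives the same grasp; the last joint's range is limited). The gripper opens to 85 mm and grips with 20 to 120 N. Pads are 22 mm wide; open, the fingers measure 114 mm over their backs; the gripper's body (76 mm by 85 mm) begins 54 mm behind the grasp point. The pads swing forward as they close: fully open they stand 13 mm farther back than shut.
Start: joints at [-1.349, 0.628, 0.038, 1.517, -0.027, 0.996, -0.02], TCP at [184.474, 623.287, 231.313] pointing down, gripper open.
Joint ranges: [-3.06, 3.06], [-0.37, 2.12], [-1.25, 1.32], [0.18, 2.47], [-1.1, 4.24], [0.23, 1.98], [-2.94, 2.94]. Speed limits (rad/s): [2.57, 2.57, 3.14, 3.14, 3.14, 3.14, 3.14].

## Interface

Orientations are given as [roll, pitch, yaw] about the fixed x, y, z axes, in that order (R = Rz(yaw) Ry(pitch) Rx(roll)).
In Python, from cell import status, cams, ctrl gives the robot as it stands.
- The arm moves only by the tool move_arm, never from a script. Its argument "plan" is a list of rows, each a list of 3 entries, a list of its own where there are three numbers: the shift along the world's x, y, z in mm, then the turn, a rotation vector about the world's x, y, z in degrees, then the opening, from 0 (shut) to 1 (fully open). In form: [[[x, y, z], [wx, wy, wz], gripper], ...]. A call has 1 to 10 rows; each row shifts and turns the commanded pose from where the row before left it; what a row does not reach is not made up. A row lasts 1/8 s, in which the tool goes at most 62.5 mm and 10.7 degrees, less where a joint would pass 70% of its speed; a pose out of reach is approached as far as the arm can. A call with a gripper value outside its range is refused whole. The fingers move at their own pace and stop on an object; the grip force is fixed at half the most. Time passes only in rows, so rows that do not move let the fingers close. It gives the time, the measured TCP pose, the force, the opening and the grip force at its end, in the units of the state.
- status.read_state(): the state, without advancing time (a new reading comes with each control period).
- cams.get_image(name): name is "scene" or "side" or "wrist"; returns the picture (420x560x3 uint8, blue, green, red); there is no depth.
- cams.camera_params(name): a dict with "K" (3x3 intrinsics, pixels), "pose" (4x4, takes a point from camera to world coordinates); the wrist camera has in their place "tool_from_camera" (4x4, takes a point from camera to tool coordinates, whose origin is the TCP and whose axes are the flange's). Camera axes: x right, y down, z forward; pixel columns grow to the right and rows downward; lengths in mm; the calibration is good to about 2 mm. The wrist camera is an equidistant fisheye: a pixel r from the principal point sees the ray r / f radians off the axis. A picture is of the moment at which its call begins: read the wrist's pose just before it. camera_params takes no time and is no camera call.
- ctrl.finish_job(): hands the job in; it is judged then, once.
The state is a dict: "clock": time; "qpos": joint angles; "qd": joint speeds; "tau": joint torques, N m; "eef_pos": TCP position; "tool_rot": TCP orientation; "force": force on the tool from outside, world axes, zero at the start; "torque": the same for the moment, N m; "width": finger opening in mm; "gripper_force": force on a finger pad.
Only numpy, scipy, OpenCV 4.12 (cv2) and the standard library are available. Lean on these libraries where they do the work, as an engineer would, in place of code of your own. Each camera call takes 0.05 s, during which the arm holds its last target. There are 200 camera calls.

## Working session

There is one attempt and no reset: what is moved stays moved. The work goes in short steps, Python scripts to look and compute and a tool call to move; the robot and the scene stay as the last step left them, time stands still between calls to the robot, and variables do not carry over. Pictures are saved under pics/ and viewed, at most 10 in all, crops included, and the job is handed in when it is done.

Besides the shell and the picture viewer there is one more tool, called in YAML: its name, and indented under it one key for each argument. move_arm: Moves the arm, as the interface text tells. Its arguments: {"type":"object","properties":{"plan":{"type":"array","items":{"type":"array"}}},"required":["plan"]}

```bash
mkdir -p pics; ls
python3 - <<'E'
from cell import status,cams,ctrl
import cv2,numpy as np
for n in("scene","side","wrist"):
    cv2.imwrite(f"pics/{n}0.png",cams.get_image(n))
    print(n,{k:np.round(v,3).tolist() if not isinstance(v,str) else v for k,v in cams.camera_params(n).items()})
a=[cv2.imread(f"pics/{n}0.png") for n in("scene","side")]
print({k:v for k,v in status.read_state().items() if k in("clock","eef_pos","tool_rot","force","width")},ctrl.grasp_offset)
E
```

```text
pics
scene {'K': [[523.843, 0.0, 272.09], [0.0, 523.843, 205.472], [0.0, 0.0, 1.0]], 'pose': [[-0.534, 0.626, -0.568, 1151.835], [0.845, 0.392, -0.362, 432.789], [-0.004, -0.674, -0.739, 951.349], [0.0, 0.0, 0.0, 1.0]]}
side {'K': [[443.485, 0.0, 289.255], [0.0, 443.485, 205.013], [0.0, 0.0, 1.0]], 'pose': [[-1.0, -0.023, 0.013, 474.412], [-0.025, 0.689, -0.725, 734.069], [0.007, -0.725, -0.689, 760.97], [0.0, 0.0, 0.0, 1.0]]}
wrist {'K': [[325.192, 0.0, 277.234], [0.0, 325.192, 203.718], [0.0, 0.0, 1.0]], 'tool_from_camera': [[0.001, -0.962, -0.275, 71.546], [1.0, 0.001, -0.0, 0.533], [0.001, -0.275, 0.962, -143.204], [0.0, 0.0, 0.0, 1.0]]}
{'clock': 0.15, 'eef_pos': array([184.36924896, 622.82528396, 230.61502865]), 'tool_rot': array([-3.14015717e+00,  9.19997271e-06,  2.85369800e+00]), 'force': array([-0.14653021,  0.73056088, -0.12912467]), 'width': 85.26257755908313} 18.700000000000003
```

View pics/scene0.png

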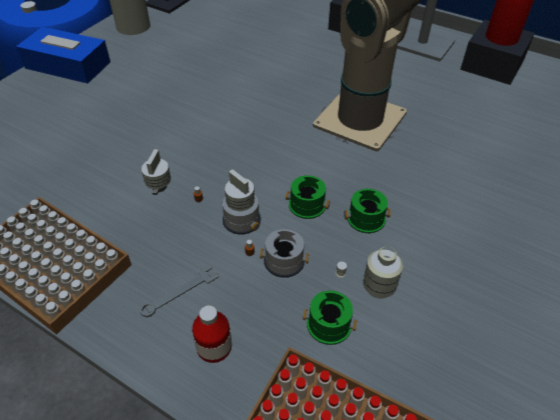

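View pics/side0.png

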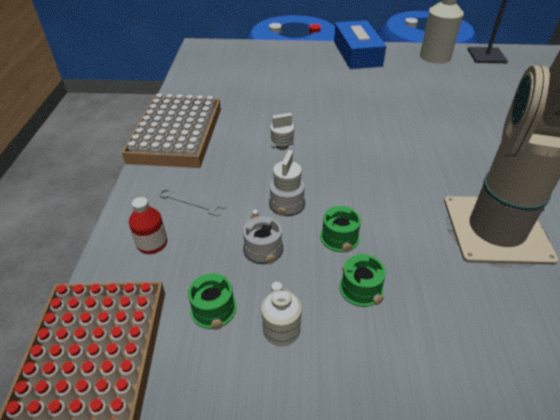

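The scene shows the loose winged cartridge at (155,170) and the empty aluminium mount at (285,245). The full mount is at (240,205) and the round-knobbed filter at (383,270). In the side view the cartridge is at (282,130) and the empty mount at (263,238).

```bash
cat > h.py <<'E'
import numpy as np,cv2
from cell import status,cams,ctrl
def ray(n,u,v):
    p=cams.camera_params(n);K=p["K"];T=np.array(p["pose"])
    d=T[:3,:3]@np.linalg.solve(K,[u,v,1]);return T[:3,3],d
def onz(n,u,v,z):
    o,d=ray(n,u,v);return (o+d*(z-o[2])/d[2])
def proj(n,P):
    p=cams.camera_params(n);T=np.linalg.inv(p["pose"]);q=np.array(p["K"])@(T[:3,:3]@P+T[:3,3]);return q[:2]/q[2]
E
python3 - <<'E'
from h import *
print(onz("scene",155,176,50),onz("side",282,134,50))
print(onz("scene",285,240,62),onz("side",264,233,62))
a=cv2.imread("pics/scene0.png");b=cv2.imread("pics/side0.png")
def c(i,x,y):return cv2.resize(i[y:y+70,x:x+93],(400,300),interpolation=cv2.INTER_CUBIC)
cv2.imwrite("pics/c.png",np.vstack([np.hstack([c(a,110,135),c(b,236,95)]),np.hstack([c(a,240,210),c(b,217,205)])]))
E
```

```text
[ 528.57304312 -305.63083415   50.        ] [ 515.8569583  -300.98124629   50.        ]
[538.69116359  74.33545878  62.        ] [539.96107521  87.92440413  62.        ]
```

View pics/c.png

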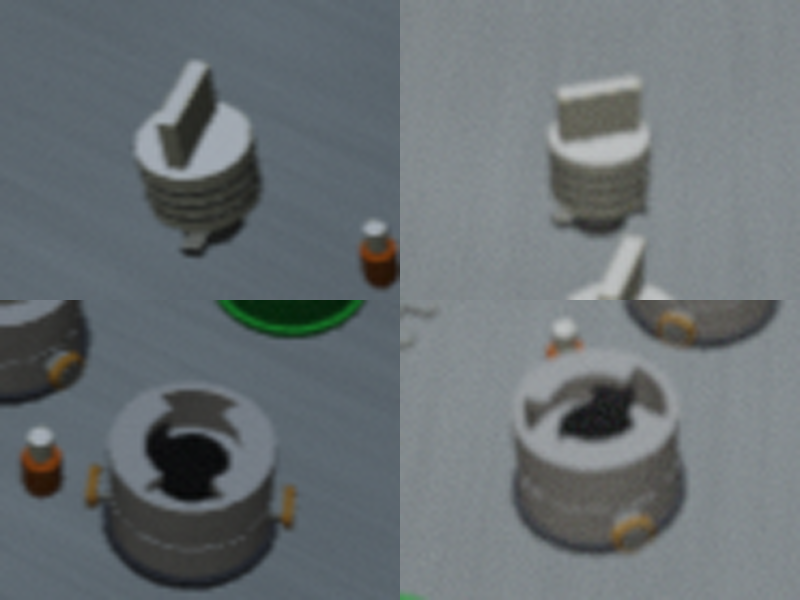

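View pics/wrist0.png

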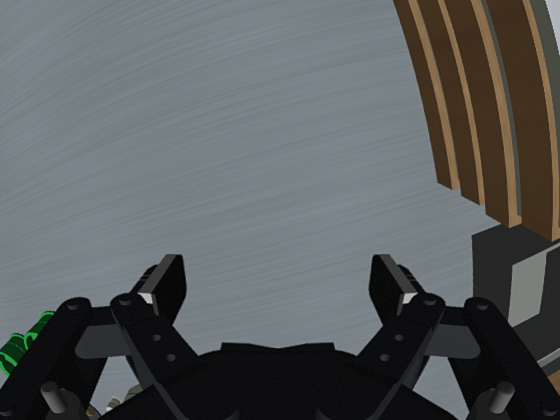

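The crops show the wing's top edge (scene 170,125 to 202,65; side 158,90 to 240,81), the rim ellipse centres, and both stubs in the scene view. The wrist view shows only the bare table so far. Next I turn these pixels into points.

Run:
```python
from h import *
O={"sc":("scene",110,135),"dc":("side",236,95),"sm":("scene",240,210),"dm":("side",217,205)}
def P(k,x,y,z):
    n,a,b=O[k];return onz(n,a+x*93/400-.4,b+y*70/300-.4,z)
for k,e in(("sc",[(170,125),(202,65)]),("dc",[(158,90),(240,81)])):
    p=[P(k,*q,106) for q in e];d=p[1]-p[0];print(k,(p[0]+p[1])[:2]/2,np.hypot(*d[:2]),np.degrees(np.arctan2(d[1],d[0])))
print("body",P("sc",196,140,70),P("dc",200,138,70))
print("rim",P("sm",191,146,62),P("dm",196,108,62))
for z in(25,35,45):
    p=[P("sm",93,186,z),P("sm",288,206,z)];d=p[1]-p[0];print(z,(p[0]+p[1])/2,np.hypot(*d[:2]),np.degrees(np.arctan2(d[1],d[0])),P("dm",232,233,z))
a,b=P("sm",205,100,56),P("sm",185,190,56);d=b-a;print("slots",np.degrees(np.arctan2(d[1],d[0])))
```

```text
sc [ 519.51777263 -307.64881228] 50.488559426534316 -159.3855153018668
dc [ 516.30327738 -311.98223174] 53.060418774668896 -166.39658070741564
body [ 518.883678   -309.03870088   70.        ] [ 515.70874592 -306.71759826   70.        ]
rim [548.44302409  77.768016    62.        ] [544.53338185  78.66384607  62.        ]
25 [551.39091742  79.5881146   25.        ] 100.49075052601441 114.784666270304 [524.46984057 128.5727968   25.        ]
35 [557.87275072  83.40094259  35.        ] 99.40594594098451 114.784666270304 [523.78968039 136.79998714  35.        ]
45 [564.35458402  87.21377058  45.        ] 98.32114135595467 114.78466627030399 [523.1095202  145.02717748  45.        ]
slots 21.4617868210308
```

move_arm:
  plan:
    - [[38,-30,4],[0,0,3],1]
    - [[40,-34,4],[0,0,3],1]
    - [[40,-34,4],[0,0,3],1]
    - [[40,-36,4],[0,0,3],1]
    - [[40,-38,4],[0,0,3],1]
    - [[36,-40,4],[0,0,3],1]
    - [[36,-40,4],[0,0,3],1]
    - [[34,-44,0],[0,0,3],1]
    - [[30,-48,0],[0,0,3],1]
    - [[24,-50,0],[0,0,3],1]

```text
clock: 1.4
eef_pos: [543.5, 227.6, 259.0]
tool_rot: [-3.142, -0.0, -2.904]
force: [0.7, 0.1, -0.1]
width: 85.4
gripper_force: 0.0
```

move_arm:
  plan:
    - [[20,-50,0],[0,0,3],1]
    - [[10,-50,0],[0,0,1],1]
    - [[5,-50,0],[0,0,0],1]
    - [[0,0,0],[0,0,0],1]
    - [[0,0,0],[0,0,0],1]

```text
clock: 2.02
eef_pos: [577.3, 79.8, 259.2]
tool_rot: [3.141, -0.0, -2.836]
force: [-0.3, 0.5, -0.1]
width: 85.1
gripper_force: 0.0
```

Run:
```python
from h import *
s=status.read_state();np.save("w1.npy",np.r_[s["eef_pos"],s["tool_rot"]]);print(s["clock"],s["eef_pos"],s["tool_rot"],s["qpos"])
cv2.imwrite("pics/w1.png",cams.get_image("wrist"))
```

```text
2.025 [577.25569263  79.84424246 259.17626965] [ 3.14063653e+00 -2.42249182e-04 -2.83608474e+00] [-0.12686683  0.50126381 -0.08913861  1.67495985  0.05082799  0.96798451
  1.6423685 ]
```

View pics/w1.png

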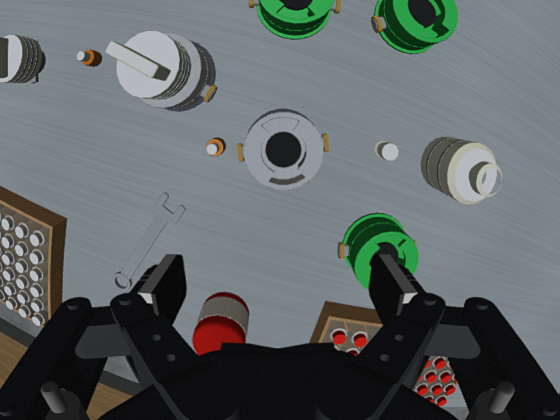

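The wrist view shows the empty mount with its rim centred near (285,150), stubs at (241,152) and (326,142), and slots at (280,125) and (287,182). I'll fit the rim and cast these onto their planes.

```bash
cat >> h.py <<'E'
from scipy.spatial.transform import Rotation as Ro
def wz(pose,u,v,z):
    p=cams.camera_params("wrist");K=p["K"];T=np.array(p["tool_from_camera"])
    R=Ro.from_euler("xyz",pose[3:]).as_matrix()
    x,y=u-K[0][2],v-K[1][2];r=np.hypot(x,y)+1e-9;a=r/K[0][0]
    d=R@T[:3,:3]@np.array([np.sin(a)*x/r,np.sin(a)*y/r,np.cos(a)])
    o=R@T[:3,3]+pose[:3];return o+d*(z-o[2])/d[2]
def ang(a,b):d=b-a;return np.degrees(np.arctan2(d[1],d[0]))
E
python3 - <<'E'
from h import *
im=cv2.imread("pics/w1.png");p=np.load("w1.npy")
g=cv2.cvtColor(im,cv2.COLOR_BGR2GRAY);hsv=cv2.cvtColor(im,cv2.COLOR_BGR2HSV)
print(cv2.HoughCircles(cv2.medianBlur(g,3)[95:205,230:340],cv2.HOUGH_GRADIENT,1,20,param1=120,param2=18,minRadius=15,maxRadius=45))
m=cv2.inRange(hsv,(8,90,60),(25,255,255))
n,l,st,c=cv2.connectedComponentsWithStats(m)
S=[c[i] for i in range(1,n) if st[i,4]>15 and 232<c[i][0]<335 and 125<c[i][1]<165];print(S)
for z in(25,35,45):
    a,b=[wz(p,*q,z) for q in sorted(S,key=lambda q:q[0])[-2:]];print((a+b)/2,np.linalg.norm(a-b),ang(a,b))
print("rim",wz(p,285,150,62),"diam",wz(p,244.5,150,62)-wz(p,326,150,62))
# dark slot pixels / ledge
print("slot",ang(wz(p,280,125,60),wz(p,287,182,60)))
c=cv2.resize(im[100:200,225:345],(720,600),interpolation=cv2.INTER_CUBIC);cv2.imwrite("pics/w1c.png",c)
E
```

```text
[[[53.5 55.5 38.9]]]
[array([325.58108108, 142.31081081]), array([239.625     , 152.19444444])]
[544.47425966  77.74746778  25.        ] 101.06251377155736 114.27956600529198
[543.54069677  77.27020196  35.        ] 98.384628174156 114.27956600529195
[542.60713388  76.79293614  45.        ] 95.70674257675469 114.27956600529198
rim [543.35770286  79.3774136   62.        ] diam [ 26.13216504 -81.88532617   0.        ]
slot 24.6617462773715
```

View pics/w1c.png

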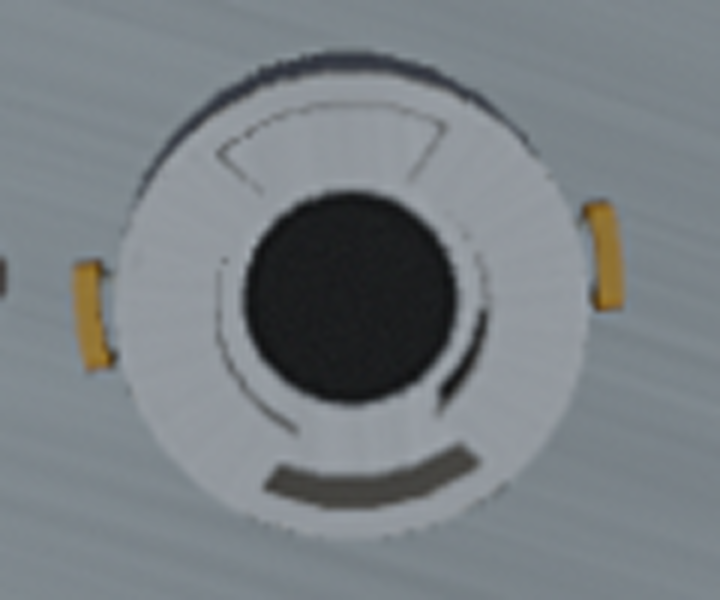

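move_arm:
  plan:
    - [[2,-46,0],[0,0,0],1]
    - [[0,-48,0],[0,0,0],1]
    - [[-2,-48,0],[0,0,0],1]
    - [[-4,-48,0],[0,0,0],1]
    - [[-6,-48,0],[0,0,0],1]
    - [[-6,-48,0],[0,0,0],1]
    - [[-6,-48,0],[0,0,0],1]
    - [[-6,-46,0],[0,0,0],1]
    - [[0,0,0],[0,0,0],1]
    - [[0,0,0],[0,0,0],1]

```text
clock: 3.32
eef_pos: [550.4, -298.4, 259.0]
tool_rot: [3.14, 0.001, -2.833]
force: [-0.6, 0.1, 0.6]
width: 85.6
gripper_force: 0.0
```

Run:
```python
from h import *
s=status.read_state();np.save("w2.npy",np.r_[s["eef_pos"],s["tool_rot"]]);print(s["clock"],s["eef_pos"],s["tool_rot"],s["qpos"])
im=cams.get_image("wrist");cv2.imwrite("pics/w2.png",im)
p=np.load("w2.npy");print(wz(p,277,150,106))
c=cv2.resize(im[80:200,205:365],(800,600),interpolation=cv2.INTER_CUBIC);cv2.imwrite("pics/w2c.png",c)
p=np.load("w1.npy");print("rim",wz(p,283.4,150.3,62),"slot",ang(wz(p,225+333/6,100+140/6,62),wz(p,225+370/6,100+490/6,62)))
```

```text
3.325 [ 550.42398547 -298.37796066  259.04575975] [ 3.13990354e+00  7.00353119e-04 -2.83339612e+00] [ 0.48877991  0.56601508 -0.0587768   1.5525467   0.03486455  1.0247174
  2.30001532]
[ 514.44196786 -308.29577763  106.        ]
rim [544.17254564  77.87855292  62.        ] slot 23.70757506198316
```

View pics/w2c.png

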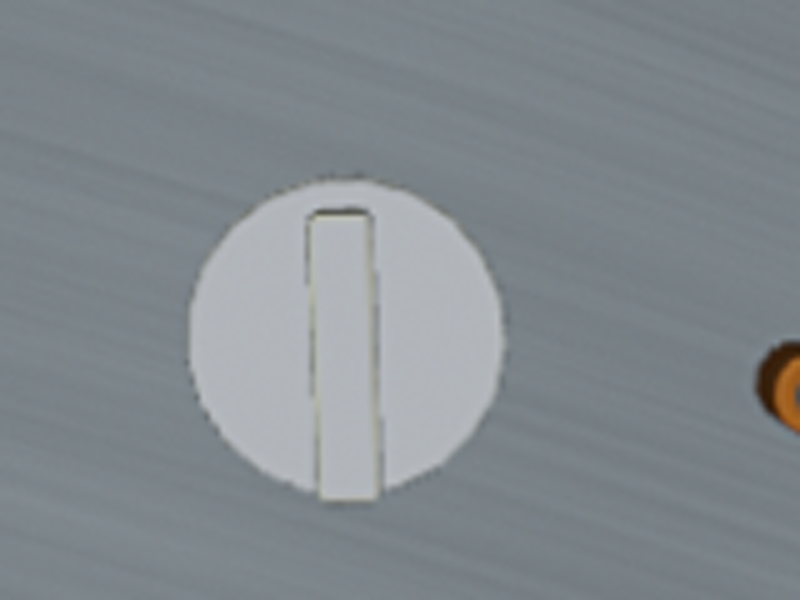

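The wing's top edge runs from (341,215) to (349,499) in the crop, and the body circle is centred at (346,337).

Run:
```python
from h import *
p=np.load("w2.npy");f=lambda x,y,z:wz(p,205+x/5-.4,80+y/5-.4,z)
a,b=f(341,215,106),f(349,499,106);print((a+b)/2,np.linalg.norm(a-b),ang(a,b));print(f(346.5,337,70),f(189,337,70)-f(504,337,70))
```

```text
[ 516.51846812 -310.88982951  106.        ] 52.60536019415902 19.18892671858079
[ 516.34624111 -310.97964426   70.        ] [ 19.55237711 -61.55024868   0.        ]
```

move_arm:
  plan:
    - [[-17,-6,0],[0,0,1.5],1]
    - [[-17,-6.5,-20],[0,0,0],1]
    - [[0,0,-45],[0,0,0],1]
    - [[0,0,-45],[0,0,0],1]
    - [[0,0,-40],[0,0,0],1]
    - [[0,0,-20],[0,0,0],1]
    - [[0,0,-11],[0,0,0],1]
    - [[0,0,0],[0,0,0],1]
    - [[0,0,0],[0,0,0],1]

```text
clock: 4.5
eef_pos: [516.4, -313.1, 79.4]
tool_rot: [-3.14, 0.001, -2.809]
force: [-0.2, 0.4, -0.2]
width: 85.3
gripper_force: 0.0
```

move_arm:
  plan:
    - [[0,2,-3],[0,0,0],1]
    - [[0,0,0],[0,0,0],0.5]
    - [[0,0,0],[0,0,0],0]
    - [[0,0,0],[0,0,0],0]
    - [[0,0,0],[0,0,0],0]
    - [[0,0,0],[0,0,0],0]
    - [[0,0,0],[0,0,0],0]
    - [[0,0,0],[0,0,0],0]

```text
clock: 5.5
eef_pos: [515.5, -311.3, 75.3]
tool_rot: [-3.141, -0.0, -2.81]
force: [-0.0, -0.7, -1.0]
width: 11.3
gripper_force: 61.2
```

move_arm:
  plan:
    - [[0,0,15],[0,0,0],0]
    - [[0,0,40],[0,0,0],0]
    - [[0,0,45],[0,0,0],0]
    - [[0,0,45],[0,0,0],0]
    - [[0,14,30],[0,0,0],0]
    - [[4,30,5],[0,0,0],0]
    - [[4,40,0],[0,0,1],0]
    - [[4,45,0],[0,0,1],0]
    - [[4,45,0],[0,0,1],0]
    - [[4,45,0],[0,0,1],0]

```text
clock: 6.75
eef_pos: [535.3, -90.7, 256.2]
tool_rot: [-3.141, 0.001, -2.739]
force: [0.7, 0.5, -1.3]
width: 10.8
gripper_force: 60.9
```

move_arm:
  plan:
    - [[4,45,0],[0,0,1],0]
    - [[4,45,0],[0,0,0],0]
    - [[0,40,0],[0,0,0],0]
    - [[0,26,0],[0,0,0],0]
    - [[0,14,0],[0,0,0],0]
    - [[0,0,0],[0,0,0],0]
    - [[0,0,0],[0,0,0],0]

```text
clock: 7.62
eef_pos: [543.5, 76.0, 255.4]
tool_rot: [-3.141, -0.001, -2.725]
force: [-0.2, -0.2, -1.9]
width: 11.1
gripper_force: 61.0
```

Run:
```python
from h import *
s=status.read_state();print(s["clock"],s["eef_pos"],s["tool_rot"],s["qpos"],s["force"],s["width"])
a=cams.get_image("scene");b=cams.get_image("side")
cv2.imwrite("pics/d.png",np.hstack([cv2.resize(i,(400,600),interpolation=cv2.INTER_CUBIC) for i in(a[120:300,230:350],b[110:290,200:320])]))
```

```text
7.625 [543.51428024  75.97892682 255.40782025] [-3.14053127e+00 -5.91873819e-04 -2.72460527e+00] [-0.10262542  0.45679508 -0.12911013  1.77014939  0.07291747  0.9196032
  1.72489215] [-0.19010924 -0.2201154  -1.85412884] 11.062626160662342
```

View pics/d.png

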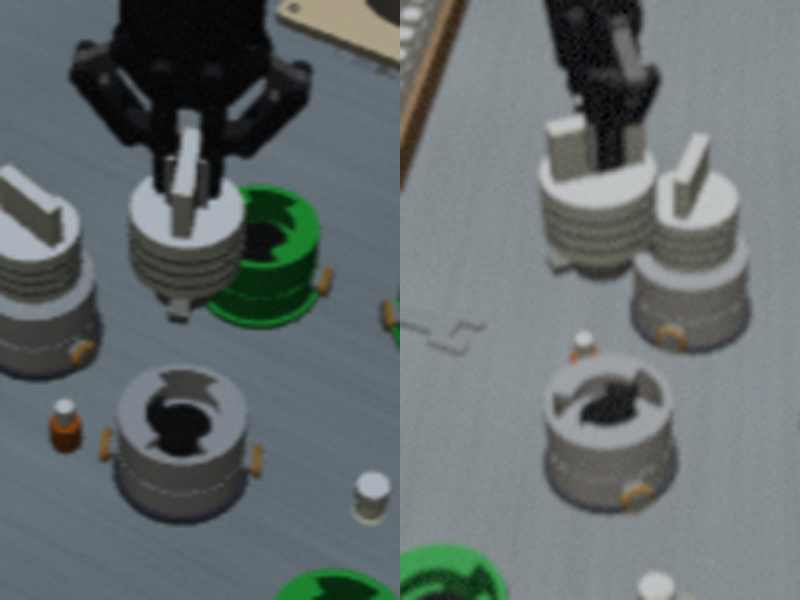

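The cartridge hangs upright over the mount. Its body top is centred near (187,205) in the left crop and (198,172) in the right crop. I'll check this against the rim as each camera sees it.

Run:
```python
from h import *
print(onz("scene",230+187*.3,120+205*.3,250),onz("side",200+198*.3,110+172*.3,250))
```

```text
[546.55158167  78.44300119 250.        ] [542.92685325  81.31760746 250.        ]
```

move_arm:
  plan:
    - [[1,1,-30],[0,0,0.5],0]
    - [[0,0,-40],[0,0,0],0]
    - [[0,0,-30],[0,0,0],0]
    - [[0,0,-14],[0,0,0],0]
    - [[0,0,0],[0,0,0],0]
    - [[0,0,0],[0,0,0],0]

```text
clock: 8.48
eef_pos: [545.5, 78.8, 142.5]
tool_rot: [-3.141, 0.002, -2.714]
force: [1.5, 0.2, -1.8]
width: 11.3
gripper_force: 60.8
```

move_arm:
  plan:
    - [[-1,-0.5,-6],[0,0,0],0]
    - [[0,0,-6],[0,0,0],0]
    - [[0,0,-5],[0,0,0],0]
    - [[0,0,0],[0,0,0],0]

```text
clock: 8.98
eef_pos: [543.1, 78.3, 123.8]
tool_rot: [3.141, -0.001, -2.714]
force: [-0.4, 0.9, -2.1]
width: 11.3
gripper_force: 60.8
```

move_arm:
  plan:
    - [[0,0,-4],[0,0,0],0]
    - [[0,0,-4],[0,0,0],0]
    - [[0,0,-3],[0,0,0],0]
    - [[0,0,0],[0,0,0],0]
    - [[0,0,0],[0,0,0],0]

```text
clock: 9.6
eef_pos: [543.8, 78.4, 113.6]
tool_rot: [-3.141, 0.001, -2.714]
force: [0.1, -0.3, 3.8]
width: 11.0
gripper_force: 61.8
```

move_arm:
  plan:
    - [[0,0,-0.7],[0,0,-4],0]
    - [[0,0,0],[0,0,-6],0]
    - [[0,0,0],[0,0,-8],0]
    - [[0,0,0],[0,0,-8],0]
    - [[0,0,0],[0,0,-8],0]
    - [[0,0,0],[0,0,0],0]

```text
clock: 10.35
eef_pos: [543.5, 78.6, 112.8]
tool_rot: [-3.142, 0.0, 2.978]
force: [-0.5, 1.0, 4.6]
width: 11.1
gripper_force: 61.8
```

move_arm:
  plan:
    - [[0,0,0],[0,0,-8],0]
    - [[0,0,0],[0,0,-8],0]
    - [[0,0,0],[0,0,-8],0]
    - [[0,0,0],[0,0,-8],0]
    - [[0,0,0],[0,0,-8],0]
    - [[0,0,0],[0,0,-8],0]
    - [[0,0,0],[0,0,-5],0]
    - [[0,0,0],[0,0,-2],0]
    - [[0,0,0],[0,0,0],0]
    - [[0,0,0],[0,0,0],0]

```text
clock: 11.6
eef_pos: [544.6, 78.7, 112.9]
tool_rot: [3.139, 0.0, 2.018]
force: [2.9, 2.0, 3.2]
width: 10.9
gripper_force: 61.6
```

Run:
```python
from h import *
s=status.read_state();print(s["force"],s["torque"],np.degrees(s["tool_rot"]))
```

```text
[2.91515725 1.98106614 3.23751765] [ 0.67034531 -0.87670212  0.1013682 ] [1.79869343e+02 2.01750794e-02 1.15605328e+02]
```

move_arm:
  plan:
    - [[0,0,2],[0,0,0],0]
    - [[0,0,2],[0,0,0],0]
    - [[0,0,0],[0,0,0],0]
    - [[0,0,0],[0,0,0],0.5]
    - [[0,0,0],[0,0,0],1]
    - [[0,0,0],[0,0,0],1]
    - [[0,0,0],[0,0,0],1]
    - [[0,0,0],[0,0,0],1]
    - [[0,0,0],[0,0,0],1]

```text
clock: 12.72
eef_pos: [543.4, 78.3, 116.6]
tool_rot: [-3.141, -0.0, 2.016]
force: [0.8, -1.0, -0.9]
width: 85.6
gripper_force: 0.0
```

move_arm:
  plan:
    - [[0,0,10],[0,0,0],1]
    - [[0,0,25],[0,0,0],1]
    - [[0,0,45],[0,0,0],1]
    - [[0,0,50],[0,0,0],1]
    - [[0,0,30],[0,0,0],1]
    - [[0,0,0],[0,0,0],1]
    - [[0,0,0],[0,0,0],1]

```text
clock: 13.6
eef_pos: [542.8, 78.4, 276.2]
tool_rot: [-3.141, -0.001, 2.016]
force: [-0.4, -0.3, -2.0]
width: 85.2
gripper_force: 0.0
```

Run:
```python
from h import *
s=status.read_state();print(s["clock"],s["eef_pos"],s["force"],s["width"])
a=cams.get_image("scene");b=cams.get_image("side")
cv2.imwrite("pics/e.png",np.hstack([cv2.resize(i,(400,600),interpolation=cv2.INTER_CUBIC) for i in(a[120:300,230:350],b[110:290,200:320])]))
```

```text
13.6 [542.811572    78.35968564 276.23180793] [-0.37518178 -0.32316002 -2.00430484] 85.17791742415793
```

View pics/e.png

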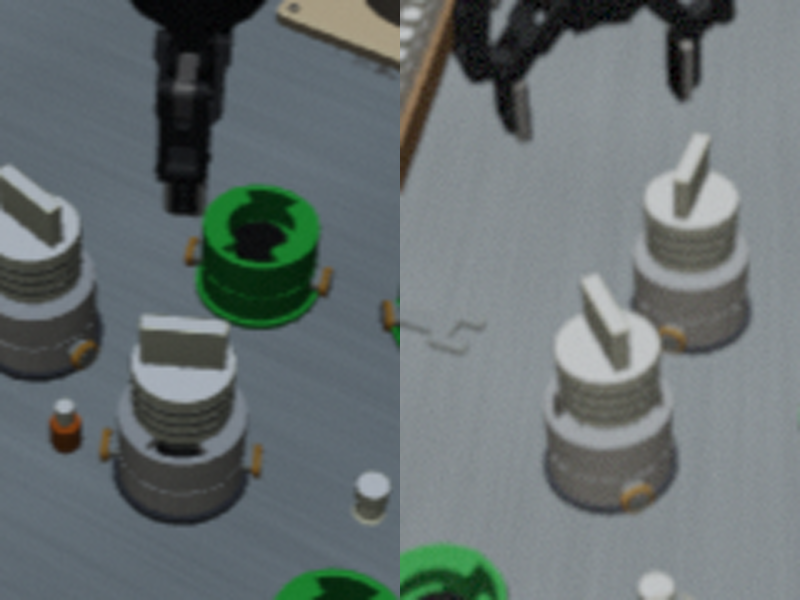

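The cartridge stands upright in the mount with its wing over the stubs (left crop 184,340; right crop 206,320), much like the full mount beside it. The gripper is open and clear.

Run:
```python
from h import *
print(onz("scene",230+185*.3,120+321*.3,148),onz("side",200+203*.3,110+310*.3,148))
print(ctrl.finish_job())
```

```text
[544.78376423  77.81258218 148.        ] [543.60299669  85.53138906 148.        ]
the job is handed in; nothing more can be done
None
```

The winged cartridge is in the empty mount, turned a quarter turn clockwise and released; in the last pictures it stands upright with its wing over the stubs, and I handed the job in after about 14 s of arm time (the hand-in returned no verdict).

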